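# Gauge a riser bar for wear and bin it

### The arm

A 7-joint arm with a two-finger parallel gripper is mounted at the origin on a cart in front of the work surface, level with it; the furniture and walls round the work are solid. World frame = base frame: x ahead of the robot, y to its left, z up, the work surface at z = 0. Lengths are in m, angles in degrees, forces in N, time in s.
With the tool pointing down it reaches from about 0.425 to 0.8 m from the base axis. Payload 8.3 kg.
Tool frame: the origin (TCP) lies on the centre line of the jaws, within the pads' length; the fingertips stand 19 mm ahead of it and the grasp point (between the pads) is the TCP; z points along the fingers, y is the line along which they close (so a half turn about z gives the same grasp; the last joint's range is limited). The gripper opens to 85 mm and grips with 20 to 120 N. Pads are 22 mm wide; open, the fingers measure 114 mm over their backs; the gripper's body (76 mm by 85 mm) begins 54 mm behind the grasp point. The pads swing forward as they close: fully open they stand 13 mm farther back than shut.
Start: joints at [-80.323, 21.967, 0.94, 78.501, -0.361, 79.538, -2.664], TCP at [0.144, 0.608, 0.25] pointing down, gripper open.
Joint ranges: [-169.22, 169.22], [-14.56, 117.87], [-87.37, 89.26], [10.42, 133.3], [-82.24, 262.24], [0.94, 117.77], [-172.7, 172.7]. Speed limits (degrees/s): [136.94, 136.94, 172.46, 172.46, 180, 180, 180].

### API

Orientations are given as a 3x3 rotation matrix whose columns are the frame's x, y, z axes.
In Python, from workcell import state, capture, camera_model, close_job gives the robot as it stands.
- The arm moves only by the tool send_rows, never from a script. Its argument "series" is a list of rows, each a list of 7 numbers: the shift along the tool's x, y, z in m, then the turn, a rotation vector about the tool's x, y, z in degrees, then the opening, from 0 (shut) to 1 (fully open). In form: [[x, y, z, ax, ay, az, hand], ...]. A call has 1 to 8 rows; each row is the pose to reach, as a shift and turn from the pose commanded when the call began, along the tool's axes at that moment; what a row does not reach only later rows make up. A row lasts 1/10 s, in which the tool goes at most 50 mm and 8.59 degrees, less where a joint would pass 70% of its speed; a pose out of reach is approached as far as the arm can. A call with a gripper value outside its range is refused whole. The fingers move at their own pace and stop on an object; "squeeze" is the grip in N (left out, the last holds). Time passes only in rows, so rows that repeat a pose let the fingers close. It gives the time, the measured TCP pose, the force, the opening and the grip force at its end, in the units of the state.
- state(): the state, without advancing time (a new reading comes with each control period).
- capture(name): name is "scene" or "top"; returns the picture (400x640x3 uint8, red, green, blue); there is no depth.
- camera_model(name): a dict with "camera_matrix" (3x3 intrinsics, pixels), "position" and "rotation" of the camera in the world. Camera axes: x right, y down, z forward; pixel columns grow to the right and rows downward; lengths in m; the calibration is good to about 2 mm. A picture is of the moment at which its call begins. camera_model takes no time and is no camera call.
- close_job(): hands the job in; it is judged then, once.
The state is a dict: "t": time; "qpos": joint angles; "joint_velocities": joint speeds; "joint_efforts": joint torques, N m; "tcp_pos": TCP position; "tcp_rot": TCP orientation; "force": force on the tool from outside, world axes, zero at the start; "ft_torque": the same for the moment, N m; "finger_gap": finger opening in m; "gripper_force": force on a finger pad.
Only numpy, scipy, OpenCV 4.12 (cv2) and the standard library are available. Lean on these libraries where they do the work, as an engineer would, in place of code of your own. Each camera call takes 0.05 s, during which the arm holds its last target. There are 200 camera calls.

### The job

Take the microscope riser bar that waits in the left-hand bay of the black rack (as the robot sees it) and try it, long edge first and without forcing, in the tilted steel step gauge: a good bar comes to rest on the step part-way down, a worn one goes on down to the bottom of the groove. Then take it out and set it down, not dropped, inside the low tray if it is good or inside the deep bin if it is worn; leave the other bar and the things around where they are.

Things in the scene. Friction and masses are not known exactly. Their poses are not given: they have to be found in the camera images.
- rack: Fixed black rack, 150 x 130 mm, floor 6 mm thick; two bays along its x, at y = +40 mm (left: the bar to test) and y = -40 mm (right: stays). Guides 26 mm apart, up to 19 mm above the bench, hold each bar only near its ends; the middle 76 mm of each bay is free for fingers. Bars stand on the floor, x along the rack's x, yaw within 0.25 of straight ahead. Origin: centre of underside.
- groove: Steel gauge head on a fixed stand, tilted 25 degrees to face up and to the robot. Origin: middle of the groove floor, 65 mm above the bench. x: along the groove, up the slope, away from the robot; y: across it; z: square to the floor, out of the groove, leaning 25 degrees from vertical to the robot. A tried bar has its x along this x, its z along this z.
- step (a point): Middle of the groove at step height, 12 mm above its floor along the groove's z. Below it the groove is 17 mm wide (edges bevelled 1 mm): a worn bar goes down to the floor. Above it 23 mm wide: a good bar's underside rests here. A stop 18 mm high stands across the low end of the groove at x = -68 mm. Axes as the groove's.
- mouth (a point): Middle of the groove's mouth, 28 mm above its floor along the groove's z; it flares in the top 4 mm from 23 to 31 mm wide. The cheeks (56 mm over all) stand only from 29 to 61 mm either side of the middle; the 58 mm between, above the flat floor, is free for fingers. Axes as the groove's.
- bar_1: Plain aluminium bar, one of two alike but for thickness (y): 20 mm if good, 15 mm if worn. One is good, one worn; either may be in either bay. 120 mm long (x), 45 mm high (z), 0.19 to 0.37 kg, two small screw holes in each broad face, standing on its long narrow edge. Origin: centre of its underside. Pinch it from above across its thickness at mid length.
- bar_2: Plain aluminium bar, one of two alike but for thickness (y): 20 mm if good, 15 mm if worn. One is good, one worn; either may be in either bay. 120 mm long (x), 45 mm high (z), 0.19 to 0.37 kg, two small screw holes in each broad face, standing on its long narrow edge. Origin: centre of its underside. Pinch it from above across its thickness at mid length.
- low_tray: Plain grey open tray with low walls, for good bars: inside 166 (x) x 116 mm (y), walls 20 mm high in all, floor 5 mm thick; rim 192 x 134 mm with a small pull at each end. Fixed to the bench. Origin: centre of its underside. May stand on either side.
- deep_bin: Plain grey open bin of the same plan but with high walls, for worn bars: inside 166 (x) x 116 mm (y), walls 50 mm high in all, floor 5 mm thick. Fixed to the bench. Origin: centre of its underside. May stand on either side.
- coverslip_carton: Small blue carton, 42 x 58 x 21 mm. Loose bystander, to be left alone; origin: centre of its underside.
- steel_forceps: Steel forceps lying flat, 15 x 105 x 10 mm. Loose bystander, to be left alone; origin: centre of its underside.
- tissue_carton: White carton, 62 x 105 x 25 mm. Loose bystander, to be left alone; origin: centre of its underside.
Mind the look-alikes: they are no part of the job. What is shaped like the bar_1 but pink or purple is not meant.

How it is judged (in metres and radians):
On the way:
1. The bar is tried in the gauge: lined up with the groove and touching it, its underside resting on the step (good bar) or on the groove's floor (worn bar) (((z of bar_1 in the frame of groove between 0.009 and 0.0155 m and y of bar_1 in the frame of groove between -0.004 and 0.004 m and x of bar_1 in the frame of groove between -0.03 and 0.03 m and angle between the z axis of bar_1 and the z axis of groove, either way round below 0.12 rad and angle between the x axis of bar_1 and the x axis of groove, either way round below 0.12 rad and contact force between bar_1 and groove above 1.5 N) or (z of bar_2 in the frame of groove between -0.003 and 0.003 m and y of bar_2 in the frame of groove between -0.004 and 0.004 m and x of bar_2 in the frame of groove between -0.03 and 0.03 m and angle between the z axis of bar_2 and the z axis of groove, either way round below 0.12 rad and angle between the x axis of bar_2 and the x axis of groove, either way round below 0.12 rad and contact force between bar_2 and groove above 1.5 N))), for 0.2 s.
At the end, for the whole second after the job is handed in: The tested bar rests in its tray (good: low tray, worn: deep bin): its underside's middle within 35 mm of the tray's middle lengthwise, 58 mm across, less than 32 mm above the tray's underside; standing or lying. The other bar stands upright in the right bay (((x of bar_1 in the frame of low_tray between -0.035 and 0.035 m and y of bar_1 in the frame of low_tray between -0.058 and 0.058 m and z of bar_1 in the frame of low_tray between 0 and 0.032 m and linear speed of bar_1 below 0.02 m/s and y of bar_2 in the frame of rack between -0.052 and -0.028 m and x of bar_2 in the frame of rack between -0.02 and 0.02 m and angle between bar_2's own z axis and vertical below 0.15 rad and height (world z) of bar_2 between 0 and 0.012 m) or (x of bar_2 in the frame of deep_bin between -0.035 and 0.035 m and y of bar_2 in the frame of deep_bin between -0.058 and 0.058 m and z of bar_2 in the frame of deep_bin between 0 and 0.032 m and linear speed of bar_2 below 0.02 m/s and y of bar_1 in the frame of rack between -0.052 and -0.028 m and x of bar_1 in the frame of rack between -0.02 and 0.02 m and angle between bar_1's own z axis and vertical below 0.15 rad and height (world z) of bar_1 between 0 and 0.012 m))); the robot touches nothing.
It fails at once if a bar is forced into the gauge (more than 100 N) (contact force between any of bar_1, bar_2 and groove above 100 N).
It fails at once if a bar is dropped (falls free of the fingers faster than 0.7 m/s) ((linear speed of bar_1 above 0.7 m/s and contact force between bar_1 and the fingers below 0.1 N) or (linear speed of bar_2 above 0.7 m/s and contact force between bar_2 and the fingers below 0.1 N)).
It fails at once if a bystander is moved by more than 20 mm (distance of any of coverslip_carton, steel_forceps, tissue_carton from where it was at the start of the episode above 0.02 m).
It also fails if it takes over 45 s, if anything falls off the work surface, if the arm or the gripper's body presses on something with over 40 N, if the wrist force passes 120 N, or if a joint passes its speed limit or range.

## Working session

There is one attempt and no reset: what is moved stays moved. The work goes in short steps, Python scripts to look and compute and a tool call to move; the robot and the scene stay as the last step left them, time stands still between calls to the robot, and variables do not carry over. Pictures are saved under pics/ and viewed, at most 10 in all, crops included, and the job is handed in when it is done.

Besides the shell and the picture viewer there is one more tool, called by a JSON object that holds its "fn" and its "kwargs", one argument or row to a line. send_rows: Moves the arm, as the interface text tells. Its arguments: {"type":"object","properties":{"series":{"type":"array"},"squeeze":{"type":"number"}},"required":["series"]}

```bash
mkdir -p pics
python3 - <<'E'
from workcell import state,capture,camera_model
import cv2
for n in("scene","top"):
    cv2.imwrite(f"pics/{n}0.png",capture(n)[:,:,::-1]); m=camera_model(n); print(n,m)
s=state();print(s["t"],s["tcp_pos"],s["tcp_rot"],s["finger_gap"],s["force"])
E
```

```text
scene {'camera_matrix': array([[390.59006506,   0.        , 317.77213026],
       [  0.        , 390.59006506, 201.32529136],
       [  0.        ,   0.        ,   1.        ]]), 'position': array([-0.04864684, -0.47385962,  0.85041237]), 'rotation': array([[ 0.72730593, -0.47849077,  0.49200881],
       [-0.68630663, -0.50388045,  0.52448804],
       [-0.00304907, -0.71913217, -0.69486662]])}
top {'camera_matrix': array([[504.67035965,   0.        , 318.7165437 ],
       [  0.        , 504.67035965, 198.84238593],
       [  0.        ,   0.        ,   1.        ]]), 'position': array([0.36380816, 0.13202069, 1.72439916]), 'rotation': array([[-1.68723748e-02, -9.97645895e-01,  6.64679744e-02],
       [-9.99857222e-01,  1.68966841e-02, -1.96459690e-04],
       [-9.27091165e-04, -6.64617990e-02, -9.97788540e-01]])}
0.1 [0.14345059 0.60788174 0.24937822] [[-9.73259625e-01  2.29707528e-01 -3.90935076e-04]
 [ 2.29707861e-01  9.73258122e-01 -1.71074158e-03]
 [-1.24894812e-05 -1.75479657e-03 -9.99998460e-01]] 0.08557116704144092 [-0.06578655  0.5206487   0.35425922]
```

View pics/scene0.png

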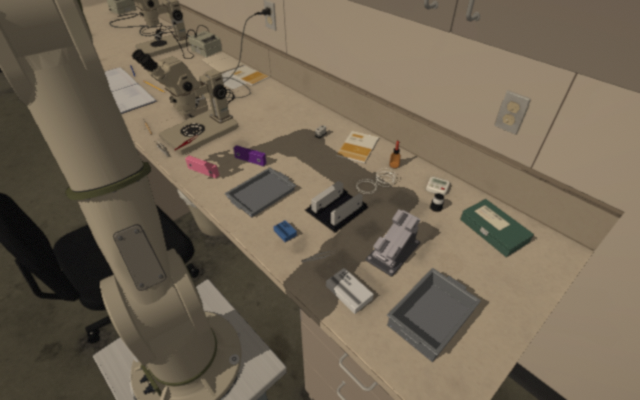

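View pics/top0.png

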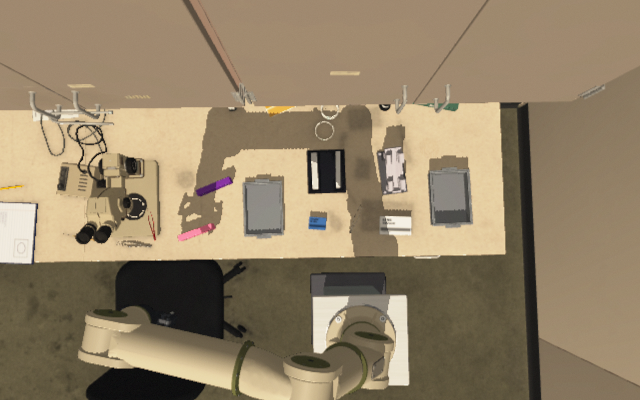

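The scene shows the rack at scene(336,207) and top(326,171). Its left-bay bar is at top(315,170) and its right-bay bar at top(337,168). The gauge is at top(393,170), the low tray at top(263,208) on the left, and the deep bin at top(450,196) on the right.

Things that could be taken for the target: the left-bay bar (315,170), the right-bay bar (337,168), the purple one (214,186) and the pink one (196,232). I choose the left-bay bar at (315,170) and will check it in close crops.

Run:
```python
import cv2
a=cv2.imread("pics/top0.png")[140:235,300:420];cv2.imwrite("pics/c1.png",cv2.resize(cv2.convertScaleAbs(a,alpha=1.3,beta=20),(720,570),interpolation=cv2.INTER_CUBIC))
b=cv2.imread("pics/scene0.png")[175:295,295:455];cv2.imwrite("pics/c2.png",cv2.resize(cv2.convertScaleAbs(b,alpha=1.3,beta=20),(800,600),interpolation=cv2.INTER_CUBIC))
```

```text
(no output)
```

View pics/c1.png

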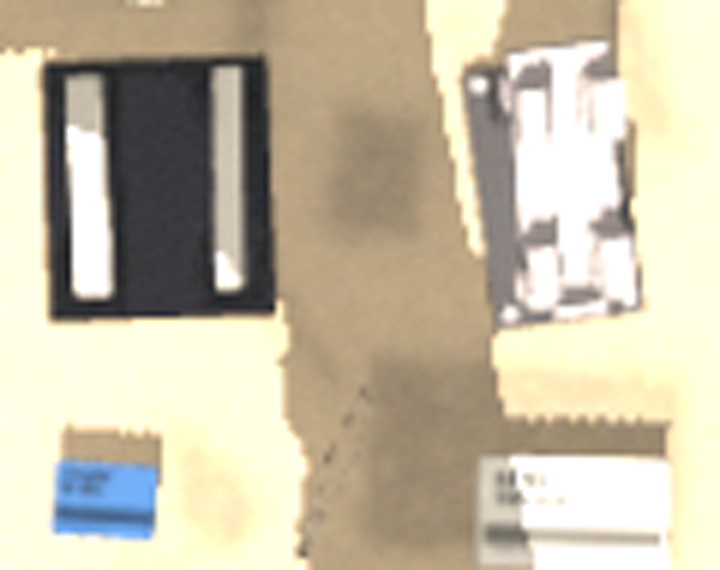

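View pics/c2.png

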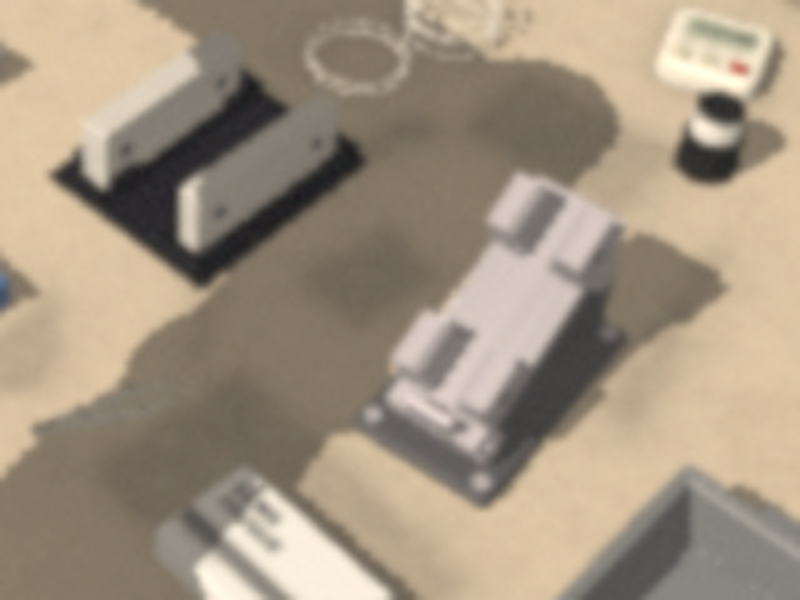

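```bash
cat > h.py <<'E'
import numpy as np,cv2
from workcell import state,capture,camera_model
from scipy.spatial.transform import Rotation as Ro
M={n:camera_model(n) for n in("scene","top")}
def bp(n,uv,z):
    m=M[n];uv=np.atleast_2d(uv);d=(m["rotation"]@np.linalg.inv(m["camera_matrix"])@np.c_[uv,np.ones(len(uv))].T).T
    return m["position"]+d*((z-m["position"][2])/d[:,2])[:,None]
def pj(n,P):
    m=M[n];q=(np.atleast_2d(P)-m["position"])@m["rotation"]@m["camera_matrix"].T;return q[:,:2]/q[:,2:]
def RG(yaw): return Ro.from_euler("z",yaw).as_matrix()@Ro.from_euler("y",-np.deg2rad(25)).as_matrix()
def c1(U): return np.array([300,140])+(np.array(U)+.5)/6-.5
def c2(U): return np.array([295,175])+(np.array(U)+.5)/5-.5
E
python3 - <<'E'
from h import *
from scipy.optimize import least_squares
np.set_printoptions(precision=4,suppress=True)
print("barL top",bp("top",c1([(66,73),(103,73),(113,298),(74,298)]),.051))
print("barR top",bp("top",c1([(212,66),(243,66),(245,290),(215,290)]),.051))
print("barL scene",bp("scene",c2([(82,122),(107,130)]),.051))
print("rack",bp("top",c1([(45,62),(265,57),(275,312),(52,320)]),.006), bp("scene",c2([(55,175),(200,283),(362,157)]),.006))
print("tray",bp("top",[(244,180),(283,180),(284,236),(244,236)],.02),bp("scene",[(226,191),(268,170),(297,184),(256,212)],.02))
# gauge: far cheeks outer far corners, etc.
P=np.array([(61,28,28),(61,-28,28),(61,28,28),(61,-28,28),(29,28,28),(-29,28,28),(-61,28,28)])/1e3
n=["top","top"]+["scene"]*5
uv=np.r_[c1([(508,50),(608,42)]),c2([(527,173),(623,225),(490,212),(428,310),(392,360)])]
def f(p): return np.concatenate([pj(a,(RG(p[2])@b+[p[0],p[1],.065]))[0]-u for a,b,u in zip(n,P,uv)])
r=least_squares(f,[.7,-.03,0],loss="soft_l1");print(r.x,r.fun.reshape(-1,2));np.save("g.npy",r.x)
x=r.x
S={"top":(300+70,140,8,70,68),"scene":(365,200,8,70,75)}
out=[]
for c,(u0,v0,k,w,h) in S.items():
    im=cv2.imread(f"pics/{c}0.png")[v0:v0+h,u0:u0+w];im=cv2.resize(im,(400,600*h//75*400*75//(600*w*0+400*75)) if 0 else (w*k,h*k),interpolation=cv2.INTER_CUBIC)
    for sx in(-1,1):
        for ya,yb in((15.5,28),(-28,-15.5)):
            q=np.array([(sx*29,ya,28),(sx*61,ya,28),(sx*61,yb,28),(sx*29,yb,28)])/1e3@RG(x[2]).T+[x[0],x[1],.065]
            cv2.polylines(im,[np.int32(((pj(c,q)-[u0,v0]+.5)*k-.5))],True,(0,0,255),1)
    out.append(cv2.resize(im,(400,400*h//w))[:388])
cv2.imwrite("pics/ov1.png",np.hstack([cv2.convertScaleAbs(o,alpha=1.1) for o in out]))
E
```

```text
barL top [[0.6335 0.1562 0.051 ]
 [0.6332 0.1356 0.051 ]
 [0.5073 0.1321 0.051 ]
 [0.5076 0.1538 0.051 ]]
barR top [[0.6361 0.0748 0.051 ]
 [0.6358 0.0575 0.051 ]
 [0.5105 0.0589 0.051 ]
 [0.5108 0.0755 0.051 ]]
barL scene [[0.5096 0.1506 0.051 ]
 [0.5157 0.1354 0.051 ]]
rack [[0.6474 0.1688 0.006 ]
 [0.6481 0.0428 0.006 ]
 [0.5016 0.0401 0.006 ]
 [0.4992 0.1671 0.006 ]] [[0.4975 0.1627 0.006 ]
 [0.4994 0.04   0.006 ]
 [0.6447 0.0444 0.006 ]]
tray [[0.5457 0.3841 0.02  ]
 [0.5435 0.2518 0.02  ]
 [0.3539 0.2507 0.02  ]
 [0.3562 0.3855 0.02  ]] [[0.3619 0.386  0.02  ]
 [0.5221 0.3768 0.02  ]
 [0.5459 0.257  0.02  ]
 [0.3746 0.2463 0.02  ]]
[ 0.5713 -0.1201  0.1213] [[ 1.8315  6.2612]
 [ 2.4075  5.2111]
 [-0.696  -1.2943]
 [-1.1857 -1.9655]
 [ 0.2225  0.5205]
 [ 0.6605 -1.3348]
 [ 1.1396 -1.3649]]
```

View pics/ov1.png

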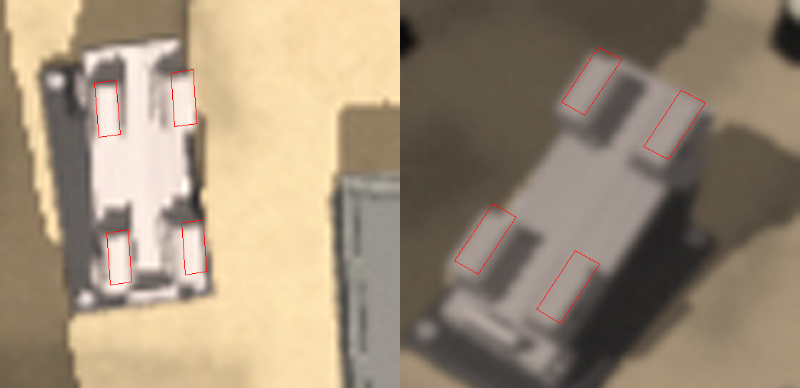

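The crop shows the left bay's bar as plain aluminium and about 21 mm thick, against about 17 mm for the right-bay bar. It is therefore probably the good one. The overlay puts the gauge cheeks within about 1 px. I'll refine that pose by edge fitting and work out the first approach.

```bash
cat >> h.py <<'E'
def rel(p,R,s=None):
    s=s or state();R0=s["tcp_rot"];return np.round(np.r_[R0.T@(np.array(p)-s["tcp_pos"]),Ro.from_matrix(R0.T@R).as_rotvec(degrees=True)],4)
def RT(Rg): return Rg@np.diag([-1,1,-1])   # tool x=-x, y=y, z=-z
E
cat > fit.py <<'E'
from h import *
from scipy.optimize import minimize
from scipy.ndimage import map_coordinates,gaussian_filter
np.set_printoptions(precision=4,suppress=True)
G={c:[gaussian_filter(cv2.imread(f"pics/{c}0.png",0).astype(float),.7,order=o) for o in((1,0),(0,1))] for c in M}
E=[]
for sx in(-1,1):
    for sy in(-1,1):
        q=np.array([(sx*29,sy*15.5,28),(sx*61,sy*15.5,28),(sx*61,sy*28,28),(sx*29,sy*28,28)])/1e3
        E+=[(q[i],q[(i+1)%4]) for i in range(4)]
def sc(p,cams):
    t=0
    for c in cams:
        for a,b in E:
            P=(a+(b-a)*np.linspace(.05,.95,12)[:,None])@RG(p[2]).T+[p[0],p[1],.065]
            u=pj(c,P);d=u[-1]-u[0];nrm=np.array([-d[1],d[0]])/np.linalg.norm(d)
            g=[map_coordinates(k,[u[:,1],u[:,0]],order=1) for k in G[c]]
            t-=abs(np.mean(g[1]*nrm[0]+g[0]*nrm[1]))
    return t
x0=np.load("g.npy")
for cams in(["top"],["scene"],["top","scene"]):
    best=min((minimize(lambda d:sc(x0+d*[1e-3,1e-3,1e-2],cams),[i,j,k],method="Nelder-Mead") for i in(-4,0,4) for j in(-4,0,4) for k in(-2,2)),key=lambda r:r.fun)
    print(cams,x0+best.x*[1e-3,1e-3,1e-2],best.fun)
E
python3 fit.py
python3 - <<'E'
from h import *
print(rel([.571,.1445,.20],RT(Ro.from_euler("z",1.3,degrees=True).as_matrix())))
E
```

```text
['top'] [ 0.5677 -0.1188  0.1073] -471.7993987650904
['scene'] [ 0.5671 -0.1204  0.1193] -211.99395306612044
['top', 'scene'] [ 0.5675 -0.1191  0.1068] -666.3569994641448
[-5.22600e-01 -3.52700e-01  5.00000e-02 -1.00100e-01 -1.21000e-02
 -1.45799e+01]
```

{"fn": "send_rows", "kwargs": {
  "series": [
    [-0.04,-0.027,0,0,0,-2,0.55],
    [-0.08,-0.054,0,0,0,-4,0.55],
    [-0.12,-0.081,0,0,0,-6,0.55],
    [-0.16,-0.108,0,0,0,-8,0.55],
    [-0.2,-0.135,0,0,0,-9,0.55],
    [-0.24,-0.162,0,0,0,-10,0.55],
    [-0.28,-0.189,0.01,0,0,-11,0.55],
    [-0.32,-0.216,0.015,0,0,-12,0.55]
  ],
  "squeeze": 40
}}

```text
t: 0.9
tcp_pos: [0.4061, 0.3226, 0.2346]
tcp_rot: [[-1.0, 0.022, -0.001], [0.022, 1.0, -0.0], [0.001, -0.0, -1.0]]
force: [0.8, 0.4, 0.9]
finger_gap: 0.047
gripper_force: 0.0
```

Run:
```python
from h import *
print(state()["tcp_pos"],state()["finger_gap"],rel([.571,.1445,.10],RT(Ro.from_euler("z",1.3,degrees=True).as_matrix())))
```

```text
[0.40610675 0.32264832 0.23459729] 0.04695330869463701 [-0.1688 -0.1745  0.1346 -0.0224 -0.0348 -2.5326]
```

{"fn": "send_rows", "kwargs": {
  "series": [
    [-0.034,-0.035,0.01,0,0,-0.5,0.5],
    [-0.068,-0.07,0.02,0,0,-1,0.5],
    [-0.102,-0.105,0.03,0,0,-1.5,0.5],
    [-0.136,-0.14,0.06,0,0,-2,0.5],
    [-0.16,-0.165,0.1,0,0,-2.5,0.5],
    [-0.169,-0.1745,0.134,0,0,-2.5,0.5],
    [-0.169,-0.1745,0.134,0,0,-2.5,0.5],
    [-0.169,-0.1745,0.134,0,0,-2.5,0.5]
  ]
}}

```text
t: 1.7
tcp_pos: [0.5697, 0.146, 0.1003]
tcp_rot: [[-1.0, -0.02, -0.003], [-0.02, 1.0, -0.001], [0.003, -0.001, -1.0]]
force: [-0.3, 1.1, 0.1]
finger_gap: 0.043
gripper_force: 0.0
```

Run:
```python
from h import *
print(state()["tcp_pos"],state()["finger_gap"],rel([.571,.1445,.036],RT(Ro.from_euler("z",1.3,degrees=True).as_matrix())))
a=[]
for c,(u,v) in (("scene",(280,150)),("top",(290,140))):
    im=capture(c)[v:v+90,u:u+90,::-1];a.append(cv2.resize(im,(400,400),interpolation=cv2.INTER_CUBIC))
cv2.imwrite("pics/g1.png",cv2.convertScaleAbs(np.hstack(a),alpha=1.3,beta=20))
```

```text
[0.56968462 0.14599532 0.10026961] 0.04300213555097025 [-0.0015 -0.0015  0.0643 -0.0534 -0.1614 -0.1319]
```

View pics/g1.png

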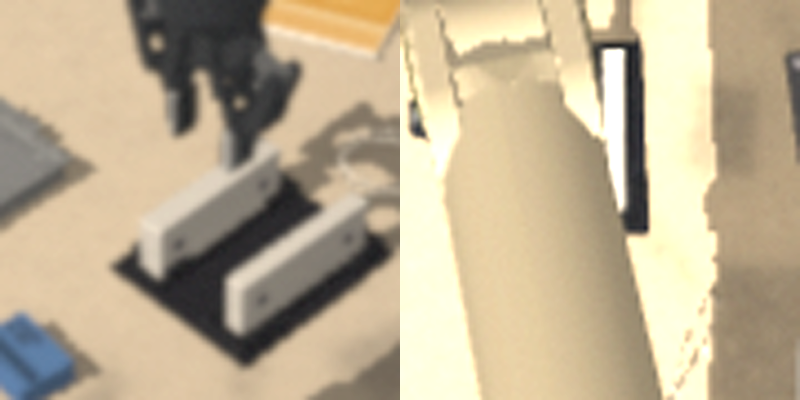

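The scene crop (left) shows the fingers above the left bar, one on each side, at about (180,115) and (235,150). The gap is centred on the bar, so I'll descend slowly.

{"fn": "send_rows", "kwargs": {
  "series": [
    [-0.001,-0.001,0.015,0,0,0,0.5],
    [-0.001,-0.001,0.03,0,0,0,0.5],
    [-0.001,-0.001,0.045,0,0,0,0.5],
    [-0.001,-0.001,0.055,0,0,0,0.5],
    [-0.001,-0.001,0.063,0,0,0,0.5],
    [-0.001,-0.001,0.063,0,0,0,0.5]
  ]
}}

```text
t: 2.4
tcp_pos: [0.5705, 0.1451, 0.0367]
tcp_rot: [[-1.0, -0.021, -0.002], [-0.021, 1.0, -0.001], [0.002, -0.001, -1.0]]
force: [-0.4, 0.7, 0.1]
finger_gap: 0.0427
gripper_force: 0.0
```

{"fn": "send_rows", "kwargs": {
  "series": [
    [0,0,0,0,0,0,0.35],
    [0,0,0,0,0,0,0.25],
    [0,0,0,0,0,0,0.2],
    [0,0,0,0,0,0,0.15],
    [0,0,0,0,0,0,0.1],
    [0,0,0,0,0,0,0],
    [0,0,0,0,0,0,0],
    [0,0,0,0,0,0,0]
  ],
  "squeeze": 40
}}

```text
t: 3.2
tcp_pos: [0.572, 0.1455, 0.039]
tcp_rot: [[-1.0, -0.021, 0.001], [-0.021, 1.0, 0.0], [-0.001, 0.0, -1.0]]
force: [0.0, -0.6, 4.8]
finger_gap: 0.0193
gripper_force: 40.9
```

Gap is 19.3 mm, so this is the good bar. Next I lift it.

{"fn": "send_rows", "kwargs": {
  "series": [
    [0,0,-0.01,0,0,0,0],
    [0,0,-0.03,0,0,0,0],
    [0,0,-0.06,0,0,0,0],
    [0,0,-0.1,0,0,0,0],
    [0,0,-0.14,0,0,0,0],
    [0,0,-0.17,0,0,0,0],
    [0,0,-0.17,0,0,0,0]
  ]
}}

```text
t: 3.9
tcp_pos: [0.5734, 0.1455, 0.2134]
tcp_rot: [[-1.0, -0.021, 0.007], [-0.021, 1.0, 0.003], [-0.007, 0.002, -1.0]]
force: [0.5, -0.7, -2.2]
finger_gap: 0.0195
gripper_force: 39.9
```

```bash
cat >> h.py <<'E'
g0=np.array([.5675,-.1195,.065])
def gt(x,y,z,yaw=.112,h=.033,g=g0): R=RG(yaw);return rel(g+R@[x,y,z+h],RT(R))
E
python3 - <<'E'
from h import *
s=state();print(s["tcp_pos"],s["finger_gap"],s["force"],s["qpos"]);print(gt(0,0,.09))
E
```

```text
[0.57338369 0.14549346 0.21342868] 0.01948624525664241 [ 0.50653417 -0.67063378 -2.20635625] [-33.76410718  19.16984769  21.12703322  88.51859268  -7.15017999
  73.21255375  79.50777621]
[  0.0634  -0.2696   0.0359  -1.0216 -24.5737  -5.1624]
```

{"fn": "send_rows", "kwargs": {
  "series": [
    [0.008,-0.035,0.002,0,-2.5,-0.6,0],
    [0.016,-0.07,0.004,0,-5.5,-1.3,0],
    [0.024,-0.105,0.006,-0.3,-9,-2,0],
    [0.032,-0.14,0.008,-0.5,-12.5,-2.6,0],
    [0.04,-0.175,0.012,-0.6,-16,-3.3,0],
    [0.048,-0.21,0.018,-0.8,-19,-4,0],
    [0.056,-0.24,0.026,-0.9,-22,-4.6,0],
    [0.063,-0.269,0.034,-1,-24.5,-5.2,0]
  ]
}}

```text
t: 4.7
tcp_pos: [0.512, -0.1261, 0.1726]
tcp_rot: [[-0.904, -0.112, 0.412], [-0.103, 0.994, 0.045], [-0.414, -0.002, -0.91]]
force: [0.0, 1.4, -2.9]
finger_gap: 0.0191
gripper_force: 39.8
```

Run:
```python
from h import *
print(state()["tcp_pos"],gt(0,0,.055))
```

```text
[ 0.51200378 -0.12614361  0.17258456] [-5.500e-03  4.000e-04  3.310e-02 -7.920e-02 -5.173e-01  6.590e-02]
```

{"fn": "send_rows", "kwargs": {
  "series": [
    [-0.003,0,0.015,0,-0.5,0,0],
    [-0.0055,0,0.03,0,-0.5,0,0],
    [-0.0055,0,0.042,0,-0.5,0,0],
    [-0.0055,0,0.042,0,-0.5,0,0],
    [-0.0055,0,0.042,0,-0.5,0,0]
  ]
}}

```text
t: 5.2
tcp_pos: [0.5353, -0.1224, 0.1373]
tcp_rot: [[-0.902, -0.113, 0.418], [-0.103, 0.994, 0.046], [-0.42, -0.002, -0.907]]
force: [0.3, 0.6, -3.0]
finger_gap: 0.0192
gripper_force: 39.7
```

Run:
```python
from h import *
s=state();print(s["tcp_pos"],s["force"],gt(0,0,.012))
a=[]
for c,(u,v) in (("scene",(350,170)),("top",(345,120))):
    I=capture(c)[:,:,::-1];cv2.imwrite(f"pics/{c}1.png",I)
    im=cv2.resize(I[v:v+100,u:u+80],(400,500),interpolation=cv2.INTER_CUBIC)
    R=s["tcp_rot"]@np.diag([-1,1,-1])
    for q in ([(-60,-10,-33),(60,-10,-33),(60,10,-33),(-60,10,-33)],[(-60,-10,12),(60,-10,12),(60,10,12),(-60,10,12)]):
        w=np.array(q)/1e3@R.T+s["tcp_pos"]
        cv2.polylines(im,[np.int32((pj(c,w)-[u,v]+.5)*5-.5)],True,(0,0,255),1)
    a.append(im)
cv2.imwrite("pics/g2.png",cv2.convertScaleAbs(np.hstack(a),alpha=1.3,beta=20))
```

```text
[ 0.53532472 -0.12240306  0.13727609] [ 0.30728273  0.55049599 -2.99312964] [ 0.0012 -0.0007  0.0342 -0.0776 -0.1531  0.0935]
```

View pics/g2.png

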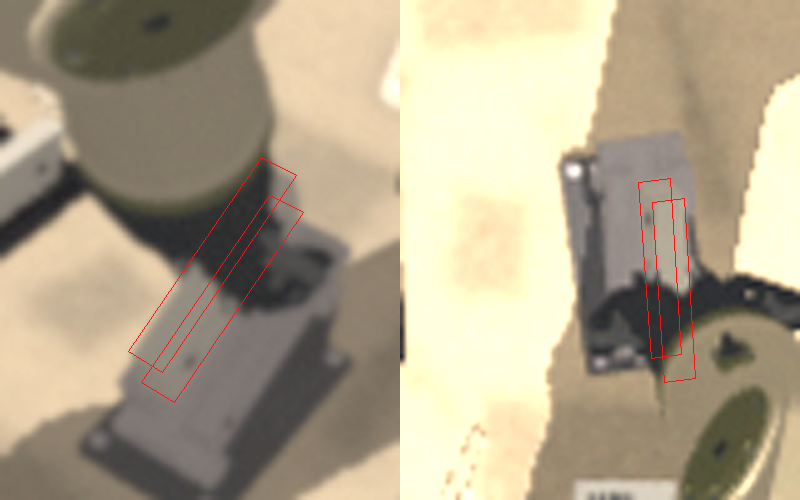

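The scene panel shows the bar over the groove and agreeing with the predicted outline. In the top panel, the bar's far end at about (670,200–290) agrees as well. I'll go down in small steps and watch the force.

{"fn": "send_rows", "kwargs": {
  "series": [
    [0.001,-0.0005,0.006,0,0,0,0],
    [0.001,-0.0005,0.012,0,0,0,0],
    [0.001,-0.0005,0.016,0,0,0,0],
    [0.001,-0.0005,0.018,0,0,0,0],
    [0.001,-0.0005,0.018,0,0,0,0]
  ],
  "squeeze": 30
}}

```text
t: 5.8
tcp_pos: [0.5431, -0.1222, 0.1211]
tcp_rot: [[-0.901, -0.113, 0.42], [-0.103, 0.994, 0.046], [-0.422, -0.002, -0.907]]
force: [0.2, -0.6, -3.2]
finger_gap: 0.0195
gripper_force: 39.9
```

{"fn": "send_rows", "kwargs": {
  "series": [
    [0,0,0.002,0,0,0,0],
    [0,0,0.003,0,0,0,0],
    [0,0,0.004,0,0,0,0],
    [0,0,0.004,0,0,0,0]
  ]
}}

```text
t: 6.2
tcp_pos: [0.5449, -0.1221, 0.1179]
tcp_rot: [[-0.9, -0.113, 0.42], [-0.103, 0.994, 0.046], [-0.423, -0.002, -0.906]]
force: [0.1, 1.1, -3.6]
finger_gap: 0.0194
gripper_force: 39.9
```

```bash
cat > st.py <<'E'
from h import *
s=state();R=RG(.112);np.set_printoptions(precision=4,suppress=True)
print(s["t"],"groove-frame tcp",R.T@(s["tcp_pos"]-g0),"F",R.T@s["force"],"T",R.T@s["ft_torque"],s["finger_gap"],gt(0,0,.012))
E
python3 st.py
```

```text
6.2 groove-frame tcp [ 0.0017 -0.      0.0576] F [-1.3528  1.0619 -3.3633] T [-0.0213  0.7333 -0.06  ] 0.019353403186822965 [ 0.0017  0.      0.0126 -0.0894  0.0028  0.1056]
```

{"fn": "send_rows", "kwargs": {
  "series": [
    [0,0,0.001,0,0,0,0],
    [0,0,0.002,0,0,0,0],
    [0,0,0.003,0,0,0,0],
    [0,0,0.004,0,0,0,0],
    [0,0,0.004,0,0,0,0]
  ]
}}

```text
t: 6.7
tcp_pos: [0.5466, -0.1219, 0.1142]
tcp_rot: [[-0.9, -0.113, 0.42], [-0.103, 0.994, 0.046], [-0.423, -0.002, -0.906]]
force: [-0.3, -0.3, -3.2]
finger_gap: 0.0192
gripper_force: 39.9
```

```bash
python3 st.py
```

```text
6.7 groove-frame tcp [ 0.0017 -0.      0.0535] F [-1.6942 -0.2632 -2.7607] T [ 0.0034  0.7277 -0.0025] 0.01915944462483373 [ 0.0017  0.      0.0085 -0.0908 -0.0051  0.1069]
```

{"fn": "send_rows", "kwargs": {
  "series": [
    [0,0,0.001,0,0,0,0],
    [0,0,0.002,0,0,0,0],
    [0,0,0.003,0,0,0,0],
    [0,0,0.004,0,0,0,0],
    [0,0,0.005,0,0,0,0],
    [0,0,0.006,0,0,0,0],
    [0,0,0.006,0,0,0,0]
  ]
}}

```text
t: 7.4
tcp_pos: [0.549, -0.1216, 0.1087]
tcp_rot: [[-0.9, -0.113, 0.42], [-0.103, 0.994, 0.046], [-0.422, -0.002, -0.906]]
force: [0.5, 0.4, -2.6]
finger_gap: 0.0198
gripper_force: 39.9
```

```bash
python3 st.py
```

```text
7.4 groove-frame tcp [ 0.0017 -0.      0.0475] F [-0.5686  0.3536 -2.5522] T [0.032  0.7389 0.0396] 0.019753954908510278 [ 0.0017  0.      0.0025 -0.0894 -0.0082  0.1057]
```

{"fn": "send_rows", "kwargs": {
  "series": [
    [0,0,0.001,0,0,0,0],
    [0,0,0.002,0,0,0,0],
    [0,0,0.003,0,0,0,0],
    [0,0,0.004,0,0,0,0],
    [0,0,0.004,0,0,0,0]
  ]
}}

```text
t: 7.9
tcp_pos: [0.5505, -0.1215, 0.1062]
tcp_rot: [[-0.9, -0.113, 0.421], [-0.102, 0.994, 0.047], [-0.423, -0.001, -0.906]]
force: [-14.9, 2.2, 15.3]
finger_gap: 0.0198
gripper_force: 43.1
```

```bash
python3 st.py
```

```text
7.9 groove-frame tcp [ 0.0019 -0.0001  0.0446] F [-6.7374  3.8182 20.0685] T [0.6456 1.8905 0.0623] 0.01982481879482935 [ 0.0019  0.0001 -0.0004 -0.0187  0.0352  0.0629]
```

Contact came at an underside height of 11.6 mm with about 20 N, so the bar is resting on the step and is good. I'll hold it there.

{"fn": "send_rows", "kwargs": {
  "series": [
    [0,0,0,0,0,0,0],
    [0,0,0,0,0,0,0],
    [0,0,0,0,0,0,0],
    [0,0,0,0,0,0,0],
    [0,0,0,0,0,0,0]
  ]
}}

```text
t: 8.4
tcp_pos: [0.5504, -0.1215, 0.1061]
tcp_rot: [[-0.9, -0.113, 0.421], [-0.102, 0.994, 0.047], [-0.423, -0.001, -0.906]]
force: [-14.1, 1.3, 15.1]
finger_gap: 0.0196
gripper_force: 43.1
```

```bash
python3 st.py
python3 - <<'E'
from h import *
a=[]
for c,(u,v) in (("scene",(350,170)),("top",(345,120))):
    I=capture(c)[:,:,::-1];a.append(cv2.resize(I[v:v+100,u:u+80],(400,500),interpolation=cv2.INTER_CUBIC))
cv2.imwrite("pics/g3.png",cv2.convertScaleAbs(np.hstack(a),alpha=1.5,beta=20))
E
```

```text
8.4 groove-frame tcp [ 0.0018 -0.0001  0.0445] F [-6.2167  2.9169 19.5578] T [0.6853 1.8936 0.0693] 0.01960390773979856 [ 0.0018  0.0001 -0.0005 -0.0263  0.0374  0.0657]
```

View pics/g3.png

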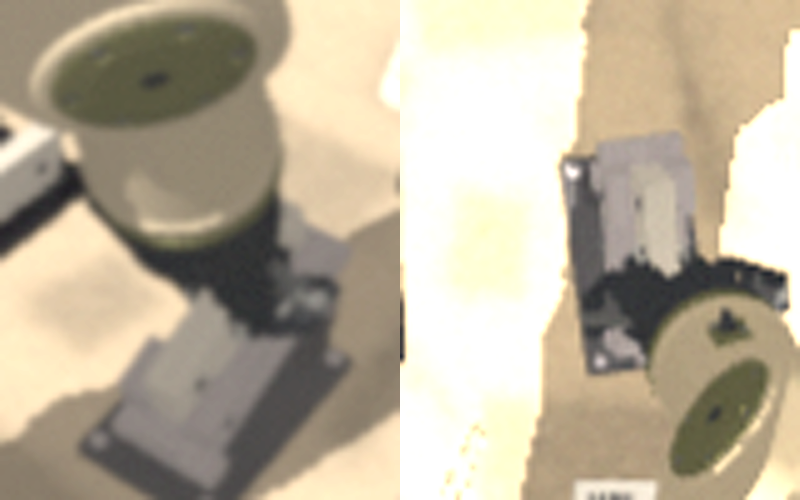

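The bar sits centred between the cheeks, at about (190,350) in the scene panel and (650,220) in the top panel. I'll withdraw it along the groove's normal.

{"fn": "send_rows", "kwargs": {
  "series": [
    [0,0,-0.006,0,0,0,0],
    [0,0,-0.015,0,0,0,0],
    [0,0,-0.03,0,0,0,0],
    [0,0,-0.05,0,0,0,0],
    [0,0,-0.07,0,0,0,0],
    [0,0,-0.09,0,0,0,0],
    [0,0,-0.09,0,0,0,0]
  ]
}}

```text
t: 9.2
tcp_pos: [0.5137, -0.1263, 0.1896]
tcp_rot: [[-0.898, -0.112, 0.425], [-0.102, 0.994, 0.046], [-0.427, -0.002, -0.904]]
force: [0.8, -0.0, -2.4]
finger_gap: 0.0194
gripper_force: 40.0
```

Run:
```python
from h import *
s=state();print(s["tcp_pos"],s["finger_gap"]);print(rel([.45,.318,.17],RT(np.eye(3))))
```

```text
[ 0.51367257 -0.12633022  0.18959023] 0.019381680460219722
[2.02000e-02 4.48700e-01 1.09000e-02 1.27960e+00 2.52573e+01 6.34510e+00]
```

{"fn": "send_rows", "kwargs": {
  "series": [
    [0.002,0.037,0,0,3,0.6,0],
    [0.004,0.075,0,0.2,6,1.2,0],
    [0.006,0.112,0,0.4,9,1.8,0],
    [0.008,0.15,0.002,0.5,12,2.5,0],
    [0.01,0.187,0.003,0.6,15,3,0],
    [0.012,0.225,0.004,0.8,18,4,0],
    [0.014,0.262,0.005,1,21,5,0],
    [0.016,0.3,0.007,1.2,25.2,6.3,0]
  ]
}}

```text
t: 10.0
tcp_pos: [0.467, 0.1733, 0.1722]
tcp_rot: [[-1.0, -0.002, -0.007], [-0.002, 1.0, 0.002], [0.007, 0.002, -1.0]]
force: [0.9, -0.2, -2.6]
finger_gap: 0.0198
gripper_force: 39.8
```

Run:
```python
from h import *
s=state();print(s["tcp_pos"],s["finger_gap"]);print(rel([.45,.318,.10],RT(np.eye(3))))
```

```text
[0.46697142 0.17330168 0.17216322] 0.019763279847063563
[ 0.0162  0.1446  0.0725  0.0952 -0.3836  0.1282]
```

{"fn": "send_rows", "kwargs": {
  "series": [
    [0.004,0.036,0,0,0,0,0],
    [0.008,0.072,0,0,0,0,0],
    [0.012,0.108,0.01,0,0,0,0],
    [0.015,0.135,0.03,0,-0.4,0,0],
    [0.016,0.1445,0.05,0,-0.4,0,0],
    [0.016,0.1445,0.07,0,-0.4,0,0],
    [0.016,0.1445,0.072,0,-0.4,0,0]
  ]
}}

```text
t: 10.7
tcp_pos: [0.449, 0.3153, 0.0972]
tcp_rot: [[-1.0, -0.004, -0.002], [-0.003, 1.0, -0.002], [0.002, -0.002, -1.0]]
force: [-0.8, -0.5, -4.3]
finger_gap: 0.0192
gripper_force: 39.7
```

Run:
```python
from h import *
s=state();print(s["tcp_pos"],s["finger_gap"]);print(rel([.45,.318,.038],RT(np.eye(3))))
cv2.imwrite("pics/p1.png",cv2.resize(capture("scene")[140:240,200:320,::-1],(720,600),interpolation=cv2.INTER_CUBIC))
```

```text
[0.4489898  0.31532993 0.09722405] 0.019204909494182274
[-0.0011  0.0028  0.0592 -0.1323 -0.1232  0.2005]
```

View pics/p1.png

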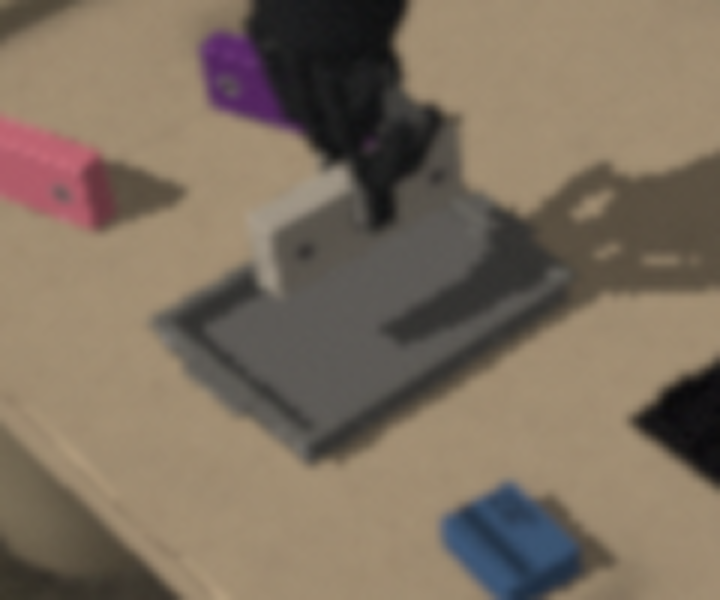

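The bar hangs level and upright over the low tray, with its near end at (265,260). Now to lower it.

{"fn": "send_rows", "kwargs": {
  "series": [
    [0,0.002,0.02,0,0,0,0],
    [0,0.002,0.035,0,0,0,0],
    [0,0.002,0.045,0,0,0,0],
    [0,0.002,0.05,0,0,0,0],
    [0,0.002,0.054,0,0,0,0],
    [0,0.002,0.056,0,0,0,0],
    [0,0.002,0.057,0,0,0,0],
    [0,0.002,0.058,0,0,0,0]
  ]
}}

```text
t: 11.55
tcp_pos: [0.4516, 0.318, 0.0437]
tcp_rot: [[-1.0, -0.002, 0.004], [-0.002, 1.0, 0.001], [-0.004, 0.001, -1.0]]
force: [0.5, -0.1, -3.6]
finger_gap: 0.0192
gripper_force: 39.9
```

{"fn": "send_rows", "kwargs": {
  "series": [
    [0,0,0.0005,0,0,0,0],
    [0,0,0.001,0,0,0,0],
    [0,0,0.001,0,0,0,0]
  ]
}}

```text
t: 11.85
tcp_pos: [0.4513, 0.3178, 0.0424]
tcp_rot: [[-1.0, -0.002, 0.003], [-0.002, 1.0, 0.001], [-0.003, 0.001, -1.0]]
force: [-0.0, 0.1, -4.9]
finger_gap: 0.0192
gripper_force: 39.9
```

{"fn": "send_rows", "kwargs": {
  "series": [
    [0,0,0.001,0,0,0,0],
    [0,0,0.002,0,0,0,0],
    [0,0,0.003,0,0,0,0],
    [0,0,0.004,0,0,0,0],
    [0,0,0.004,0,0,0,0]
  ]
}}

```text
t: 12.35
tcp_pos: [0.4513, 0.3178, 0.0382]
tcp_rot: [[-1.0, -0.002, 0.003], [-0.002, 1.0, 0.001], [-0.003, 0.001, -1.0]]
force: [-0.3, -0.3, -3.3]
finger_gap: 0.0194
gripper_force: 40.0
```

{"fn": "send_rows", "kwargs": {
  "series": [
    [0,0,0.001,0,0,0,0],
    [0,0,0.0015,0,0,0,0],
    [0,0,0.002,0,0,0,0],
    [0,0,0.002,0,0,0,0]
  ]
}}

```text
t: 12.75
tcp_pos: [0.4514, 0.3179, 0.038]
tcp_rot: [[-1.0, -0.002, 0.003], [-0.002, 1.0, 0.001], [-0.003, 0.001, -1.0]]
force: [-6.0, -4.8, 16.2]
finger_gap: 0.0197
gripper_force: 42.4
```

Contact with the tray floor. I'll release.

{"fn": "send_rows", "kwargs": {
  "series": [
    [0,0,-0.001,0,0,0,0],
    [0,0,-0.0015,0,0,0,0.3],
    [0,0,-0.0015,0,0,0,0.5],
    [0,0,-0.0015,0,0,0,0.55],
    [0,0,-0.0015,0,0,0,0.55]
  ]
}}

```text
t: 13.25
tcp_pos: [0.4514, 0.3178, 0.0377]
tcp_rot: [[-1.0, -0.002, 0.003], [-0.002, 1.0, 0.001], [-0.003, 0.001, -1.0]]
force: [0.0, -0.0, 1.1]
finger_gap: 0.0469
gripper_force: 0.0
```

{"fn": "send_rows", "kwargs": {
  "series": [
    [0,0,-0.015,0,0,0,0.55],
    [0,0,-0.035,0,0,0,0.55],
    [0,0,-0.065,0,0,0,0.55],
    [0,0,-0.1,0,0,0,0.55],
    [0,0,-0.14,0,0,0,0.55],
    [0,0,-0.18,0,0,0,0.55],
    [0,0,-0.18,0,0,0,0.55],
    [0,0,-0.18,0,0,0,0.55]
  ]
}}

```text
t: 14.05
tcp_pos: [0.4512, 0.318, 0.2188]
tcp_rot: [[-1.0, -0.002, 0.005], [-0.002, 1.0, 0.003], [-0.005, 0.003, -1.0]]
force: [0.4, -0.8, -0.6]
finger_gap: 0.0468
gripper_force: 0.0
```

Run:
```python
from h import *
cv2.imwrite("pics/p2.png",cv2.resize(capture("scene")[140:300,200:400,::-1],(750,600),interpolation=cv2.INTER_CUBIC))
```

```text
(no output)
```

View pics/p2.png

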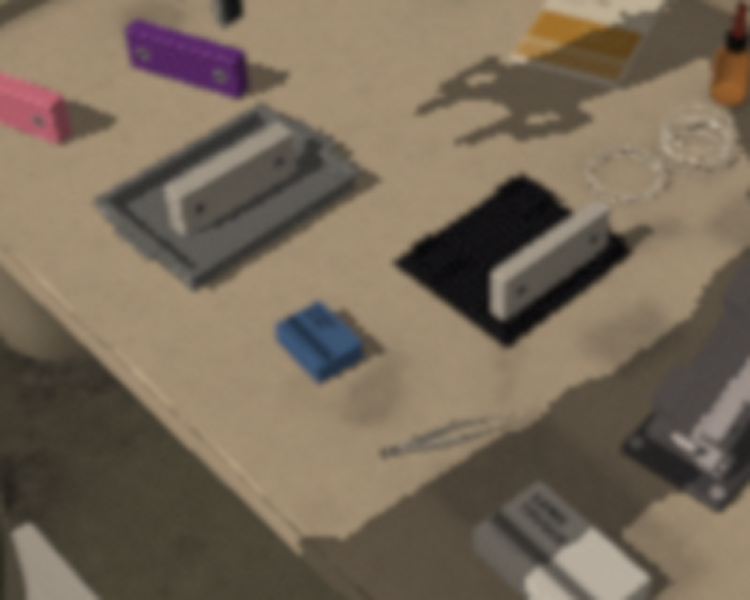

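The bar stands centred in the low tray at (230,180). The other bar is upright in the right bay at (550,260), and the bystanders have not moved.

```bash
python3 -c "
from workcell import close_job
print(close_job())"
```

```text
the job is handed in; nothing more can be done
None
```

The left-bay bar came to rest on the gauge's step, so it is good; it now stands in the low tray, everything else is where it was, and the job is handed in (no verdict was returned).

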